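# Pack the baking canister and press its lid on

## Robot

A 6-joint arm with a two-finger parallel gripper is mounted at the origin on the work surface. World frame = base frame: x ahead of the robot, y to its left, z up, the work surface at z = 0. Lengths are in m, angles in rad, forces in N, time in s.
With the tool pointing down it reaches from about 0.35 to 0.95 m from the base axis. Payload 17.4 kg.
Tool frame: the origin (TCP) lies midway between the tips of the shut fingers; the grasp point (between the pads) lies 19 mm behind it; z points along the fingers, y is the line along which they close (so a half turn about z gives the same grasp; the last joint's range is limited). The gripper opens to 93 mm and grips with 3 to 60 N. Pads are 15 mm wide; open, the fingers measure 128 mm over their backs; the gripper's body (75 mm by 188 mm) begins 65 mm behind the grasp point.
Start: joints at [-1.303, 0.116, 1.442, -0, 1.584, -0.038], TCP at [0.203, -0.644, 0.219] pointing down, gripper open.
Joint ranges: [-2.83, 2.83], [-0.83, 2.19], [0.07, 2.5], [-1.14, 4.28], [0.01, 3], [-2.97, 2.97]. Speed limits (rad/s): [1.89, 1.89, 2.22, 3.14, 3.14, 3.14].

## Interface

Orientations are given as a unit quaternion [w, x, y, z].
In Python, from workcell import manip, eyes gives the robot as it stands.
- The arm moves only by the tool play_rows, never from a script. Its argument "moves" is a list that holds one entry, the list of rows, each a list of 7 numbers: the turn, a rotation vector about the tool's x, y, z in rad, then the shift along the tool's x, y, z in cm, then the opening, from -1 (shut) to 1 (fully open). A call has 1 to 10 rows; each row shifts and turns the commanded pose from where the row before left it, along the tool's axes as they then stand; what a row does not reach is not made up. A row lasts 1/10 s, in which the tool goes at most 50 mm and 8.59 degrees, less where a joint would pass 70% of its speed; a pose out of reach is approached as far as the arm can. A call is refused whole if a number of a shift passes 5 or a number of a turn 0.15, either way. A call with a gripper value outside its range is refused whole. The fingers move at their own pace and stop on an object; "grip_force" is the grip in N (left out, the last holds). Time passes only in rows, so rows that do not move let the fingers close. It gives the time, the measured TCP pose, the force, the opening and the grip force at its end, in the units of the state.
- manip.get_state(): the state, without advancing time (a new reading comes with each control period).
- eyes.snapshot(name): name is "scene" or "top"; returns (picture, depth): 480x640x3 uint8, red, green, blue; 480x640 float32, m along the optical axis (not along the pixel's ray), 0 where there is no reading.
- eyes.camera_info(name): a dict with "vfov" (degrees; the focal length in pixels is half the picture's height over the tangent of half this angle, whatever the lens; pixels are square), "cx", "cy" (the principal point, pixels), "k1" (the pictures are not rectified: a ray, as slopes to the right and down, at radius r is drawn at 1 + k1 r^2 times it, then the intrinsics apply), "rvec" (rotation vector, rad) and "tvec" (3), from world to camera coordinates, as OpenCV has them. Camera axes: x right, y down, z forward; pixel columns grow to the right and rows downward; lengths in m; the calibration is good to about 2 mm. A picture is of the moment at which its call begins. camera_info takes no time and is no camera call.
- manip.finish_job(): hands the job in; it is judged then, once.
The state is a dict: "time": time; "joint_positions": joint angles; "qvel": joint speeds; "effort": joint torques, N m; "position": TCP position; "tcp_rot": TCP orientation; "wrist_force": force on the tool from outside, world axes, zero at the start; "ft_torque": the same for the moment, N m; "opening": finger opening in m; "grip_force": force on a finger pad.
Only numpy, scipy, OpenCV 4.12 (cv2) and the standard library are available. Lean on these libraries where they do the work, as an engineer would, in place of code of your own. Each camera call takes 0.05 s, during which the arm holds its last target. There are 200 camera calls.

## Task

Put the spice jar, the biscuit cutter and the wooden scoop into the white canister. Then lift the lid out of the drying rack, lay it flat on the cork mat with its knob up and let go of it; take it again by the knob and press it onto the canister until it is seated level all round. Leave everything else where it stands.

Things in the scene. Friction and masses are not known exactly. Their poses are not given: they have to be found in the camera images.
- canister: White ceramic canister, two blue bands, open top, loose, 1.3 kg. Outer diameter 132 mm, inner 120 mm, 135 mm tall, floor 6 mm. Origin: centre of its underside, z up. Four sprung rubber pads inside the mouth (4 mm below the rim, 6 mm proud of the wall) hold a lid just laid on 7 mm too high; pushing its plug past them takes about 8 to 16 N.
- lid: Round wooden lid, 140 mm across, 0.17 kg. Origin: centre of the plug's flat underside; z out through the knob: cork plug dia 111, z 0-14 mm (tapered to 102 below); flange dia 140, z 14-22; dark knob, neck dia 22 from z 22, dia 30 at z 34-48, top z 52. Starts on edge in the rack, z level, facing away from the robot. Fully seated, its origin is 121 mm above the canister's underside.
- lid_knob (a point): Centre of the top of the lid's knob.
- rack: White drying rack fixed on the counter, base 130 x 190 x 8 mm, with thin steel prongs; the lid stands on edge on its base (top of the lid 148 mm above the counter), the two middle pairs of prongs, 50 mm high, on either side of it. Origin under the base's centre; x is the way the lid's knob faces at the start.
- mat: Cork mat fixed on the counter, 230 (x) x 210 (y) x 6 mm. Origin at the centre of its underside.
- jar: Small amber glass spice jar with red cap, 36 mm across, 58 mm tall, 70 g, standing. Origin at the centre of its underside.
- cutter: Round steel biscuit cutter (an open ring), 54 mm outside diameter, 3 mm wall, 22 mm tall, 40 g, lying flat. Origin at the centre of its underside.
- scoop: Small wooden scoop lying flat, 92 mm long, 35 g. Origin on its underside at mid length; handle 12 mm wide and 14 mm tall from x = -46 to +16 mm, round bowl 34 mm across and 22 mm tall centred at x = +29 mm.
- mug: Bystander: blue ceramic mug, 76 mm across, 90 mm tall. Origin on its underside.
- oil: Bystander: green glass oil bottle, 60 mm across, 200 mm tall. Origin on its underside.
- preserve: Bystander: clear preserve jar with steel cap, 72 mm across, 100 mm tall. Origin on its underside.
- eggcup: Bystander: red painted egg cup, 44 mm across, 60 mm tall. Origin on its underside.
- salt: Bystander: white salt pot with steel cap, 40 mm across, 75 mm tall. Origin on its underside.
- ramekin: Bystander: terracotta bowl, 84 mm across, 45 mm tall. Origin on its underside.

How it is judged:
By the outcome, as a careful person would: the job done as asked, in the order asked, and still so for the second after the job is handed in, with the robot touching nothing.
It also fails if it takes over 72 s, if anything falls off the work surface, if the arm or the gripper's body presses on something with over 40 N, if the wrist force passes 120 N, or if a joint passes its speed limit or range.

## Working session

There is one attempt and no reset: what is moved stays moved. The work goes in short steps, Python scripts to look and compute and a tool call to move; the robot and the scene stay as the last step left them, time stands still between calls to the robot, and variables do not carry over. Pictures are saved under pics/ and viewed, at most 11 in all, crops included, and the job is handed in when it is done.

Besides the shell and the picture viewer there is one more tool, called after "Emit:" as name(argument=value, ...), one argument or row to a line, values as JSON. play_rows: Moves the arm, as the interface text tells. Its arguments: {"type":"object","properties":{"moves":{"type":"array"},"grip_force":{"type":"number"}},"required":["moves"]}

```bash
mkdir -p pics; cat > h.py <<'E'
import numpy as np, cv2
from workcell import manip, eyes
from scipy.spatial.transform import Rotation as R
def cam(n):
    c=eyes.camera_info(n); f=240/np.tan(np.radians(c['vfov'])/2)
    K=np.array([[f,0,c['cx']],[0,f,c['cy']],[0,0,1.]])
    return c,K,R.from_rotvec(np.ravel(c['rvec'])).as_matrix(),np.ravel(c['tvec'])
def cloud(n,d):
    c,K,Rm,t=cam(n); v,u=np.mgrid[0:480,0:640]
    p=cv2.undistortPoints(np.stack([u,v],-1).reshape(-1,1,2).astype(float),K,np.array([c['k1'],0,0,0.])).reshape(480,640,2)
    P=np.dstack([p*d[...,None],d]); return (P-t)@Rm   # world
def snap(n,tag=None):
    im,d=eyes.snapshot(n)
    if tag: cv2.imwrite(f'pics/{tag}.png',im[...,::-1])
    return im,d,cloud(n,d)
E
python3 - <<'E'
from h import *
for n in('scene','top'):
    im,d,P=snap(n,n+'0'); np.savez(n+'0.npz',im=im,d=d,P=P); print(eyes.camera_info(n))
print(manip.get_state())
E
```

```text
{'vfov': 55.91643223855104, 'cx': 321.82704555367746, 'cy': 235.14719184887088, 'k1': -0.04119082767057264, 'rvec': array([ 2.40691813,  0.75307186, -0.2692595 ]), 'tvec': array([-0.45391307, -0.24967259,  1.44641881])}
{'vfov': 48.293924614311976, 'cx': 321.8383303998318, 'cy': 245.3965972330906, 'k1': -0.054627124920972485, 'rvec': array([ 2.22994497, -1.98668785,  0.20238449]), 'tvec': array([-0.11584827,  0.55960652,  1.04952702])}
{'time': 0.1, 'joint_positions': array([-1.30279271e+00,  1.16453175e-01,  1.44218006e+00,  2.53618618e-06,
        1.58400734e+00, -3.77956408e-02]), 'qvel': array([-0.00032129, -0.0017188 , -0.00237131, -0.00038968,  0.00020801,
        0.00107241]), 'effort': array([ 2.55541483e-03, -7.22897530e+01, -6.23862791e+01,  7.81176821e-02,
        2.28055328e-02, -8.16791839e-05]), 'position': array([ 0.20316026, -0.64351421,  0.21798021]), 'tcp_rot': array([-5.20640219e-04,  9.88333468e-01,  1.52304566e-01, -5.89173989e-05]), 'wrist_force': array([-0.02305019, -0.1479238 , -0.67379775]), 'ft_torque': array([ 0.04697162,  0.0189206 , -0.01469237]), 'grip_force': 0.0, 'opening': 0.09291971966400034}
```

View pics/top0.png

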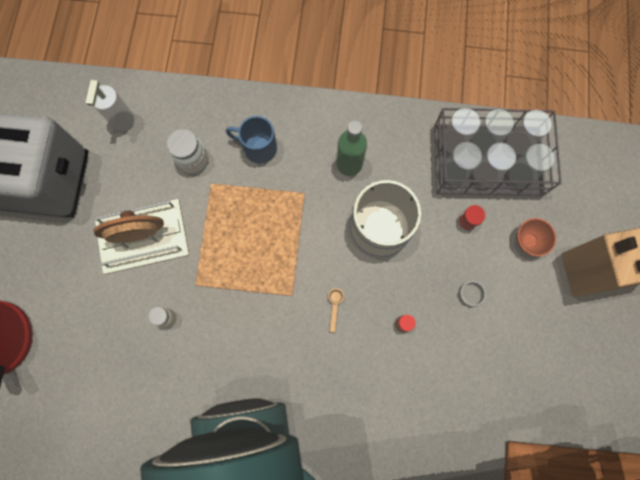

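View pics/scene0.png

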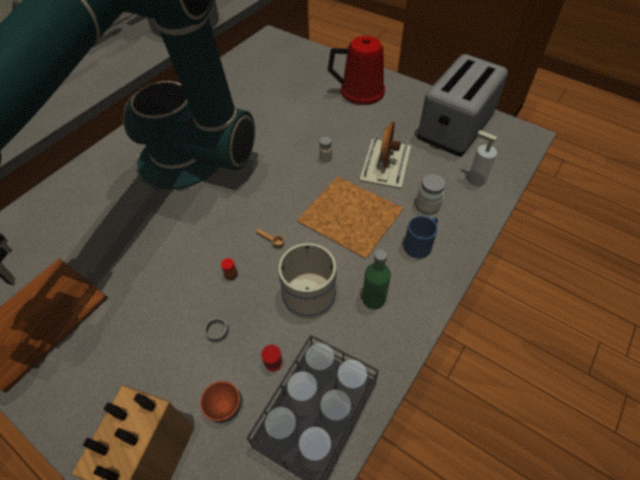

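```bash
cat > meas.py <<'E'
from h import *
for n in('top','scene'):
    z=np.load(n+'0.npz'); P=z['P']; d=z['d']; im=z['im']
    m=(d>0)&(P[...,2]>0.009)&(P[...,0]>0.2)&(P[...,0]<.85)&(abs(P[...,1])<.75)&(P[...,2]<.3)
    k,l,s,c=cv2.connectedComponentsWithStats(m.astype(np.uint8))
    g=P[(d>0)&(abs(P[...,2])<.008)&(P[...,0]>.3)&(P[...,0]<.8)&(abs(P[...,1])<.3)];print(n,'ground z',np.median(g[:,2]))
    for i in range(1,k):
        if s[i,4]<40: continue
        Q=P[l==i]; zt=np.percentile(Q[:,2],97); T=Q[Q[:,2]>zt-.012]
        (cx,cy),r=cv2.minEnclosingCircle(T[:,:2].astype(np.float32))
        print(c[i].round(),s[i,4],'top',zt.round(3),'cen',np.round([cx,cy,2*r],3),'med',np.median(T,0).round(3))
def crop(n,u0,v0,w,h,s=5):
    im=np.load(n+'0.npz')['im'][v0:v0+h,u0:u0+w,::-1]; return cv2.resize(im,(w*s,h*s),interpolation=cv2.INTER_CUBIC)
a=np.hstack([crop('scene',205,240,80,60),crop('scene',240,330,80,60)]);b=np.hstack([crop('top',90,200,100,75,4),crop('top',320,275,100,75,4)])
cv2.imwrite('pics/crop.png',np.vstack([a,b]))
E
python3 meas.py
```

```text
top ground z 0.00010492980948837848
[109. 105.] 1327 top 0.171 cen [0.805 0.436 0.054] med [0.802 0.437 0.169]
[ 38. 165.] 7352 top 0.182 cen [0.661 0.561 0.19 ] med [0.664 0.545 0.178]
[255. 137.] 1247 top 0.091 cen [0.789 0.122 0.09 ] med [0.79  0.115 0.088]
[351. 149.] 1259 top 0.201 cen [ 0.774 -0.088  0.03 ] med [ 0.772 -0.088  0.199]
[494. 159.] 6764 top 0.121 cen [ 0.816 -0.395  0.224] med [ 0.791 -0.386  0.118]
[187. 151.] 1305 top 0.102 cen [0.744 0.263 0.065] med [0.742 0.262 0.099]
[385. 216.] 2633 top 0.136 cen [ 0.634 -0.17   0.133] med [ 0.637 -0.169  0.134]
[134. 227.] 2339 top 0.144 cen [0.555 0.345 0.084] med [0.554 0.342 0.142]
[473. 216.] 387 top 0.063 cen [ 0.671 -0.362  0.045] med [ 0.671 -0.361  0.059]
[538. 236.] 984 top 0.047 cen [ 0.643 -0.501  0.085] med [ 0.65  -0.514  0.043]
[604. 263.] 3943 top 0.231 cen [ 0.6   -0.595  0.025] med [ 0.599 -0.592  0.237]
[141. 255.] 328 top 0.043 cen [0.506 0.328 0.166] med [0.508 0.328 0.04 ]
[472. 293.] 187 top 0.025 cen [ 0.511 -0.378  0.054] med [ 0.512 -0.377  0.021]
[334. 310.] 255 top 0.023 cen [ 0.443 -0.09   0.091
[... 1149 characters left out ...]
136 cen [ 0.634 -0.173  0.135] med [ 0.639 -0.178  0.133]
[376. 281.] 1197 top 0.2 cen [ 0.775 -0.09   0.029] med [ 0.775 -0.093  0.199]
[229. 269.] 243 top 0.061 cen [ 0.434 -0.241  0.036] med [ 0.436 -0.242  0.057]
[ 55. 338.] 1213 top 0.022 cen [ 0.216 -0.61   0.28 ] med [ 0.214 -0.621  0.018]
[216. 329.] 196 top 0.025 cen [ 0.512 -0.379  0.055] med [ 0.513 -0.379  0.021]
[302. 400.] 5695 top 0.122 cen [ 0.817 -0.396  0.223] med [ 0.794 -0.394  0.119]
[271. 356.] 361 top 0.064 cen [ 0.672 -0.363  0.045] med [ 0.673 -0.363  0.06 ]
[219. 400.] 1035 top 0.047 cen [ 0.643 -0.5    0.085] med [ 0.63  -0.5    0.044]
[135. 440.] 7672 top 0.241 cen [ 0.619 -0.654  0.135] med [ 0.606 -0.656  0.24 ]
```

View pics/crop.png

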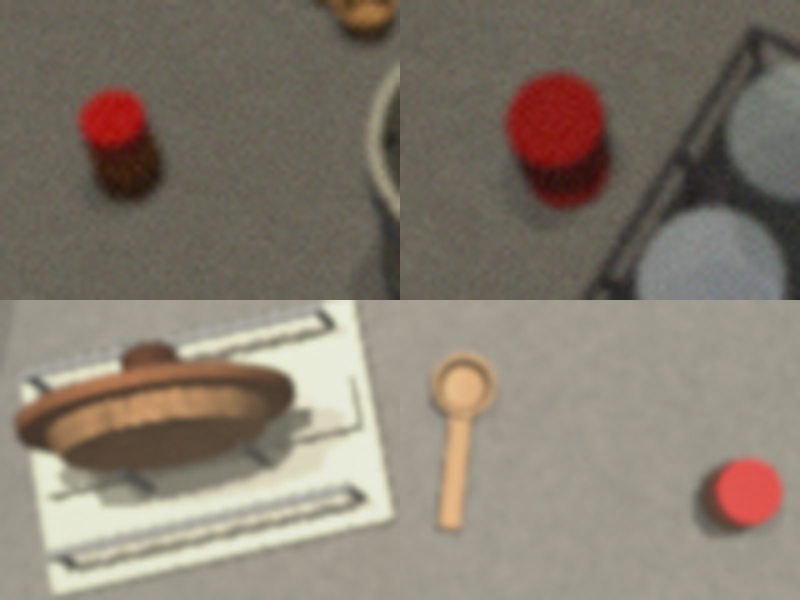

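```bash
cat > meas2.py <<'E'
from h import *
for n in('top','scene'):
    z=np.load(n+'0.npz'); P=z['P']; d=z['d']; im=z['im'].astype(int); hsv=cv2.cvtColor(z['im'],cv2.COLOR_RGB2HSV).astype(int)
    def box(x0,x1,y0,y1,z0,z1): return (d>0)&(P[...,0]>x0)&(P[...,0]<x1)&(P[...,1]>y0)&(P[...,1]<y1)&(P[...,2]>z0)&(P[...,2]<z1)
    S=P[box(.38,.51,-.14,-.04,.009,.03)]; w=S[:,:2]
    e=np.linalg.svd(w-w.mean(0))[2][0]; e*=np.sign(e[0])
    t=w@e; H=w[t<t.min()+.055]; eh=np.linalg.svd(H-H.mean(0))[2][0]; eh*=np.sign(eh[0])
    mid=(t.max()+t.min())/2; hm=H.mean(0)
    print(n,'scoop yaw',np.degrees(np.arctan2(eh[1],eh[0])),'mid',hm+eh*(mid-hm@eh),'len',np.ptp(t))
    m=box(.3,.75,-.05,.3,.002,.012)&(hsv[...,1]>90)
    k,l,s,_=cv2.connectedComponentsWithStats(m.astype(np.uint8));i=1+s[1:,4].argmax()
    print('mat',cv2.minAreaRect(P[l==i][:,:2].astype(np.float32)))
    m=box(.42,.68,.22,.46,.004,.013)&(im.min(-1)>170 if n=='top' else im.min(-1)>150)
    print('rack',m.sum(),cv2.minAreaRect(P[m][:,:2].astype(np.float32)))
    L=P[box(.5,.63,.25,.43,.125,.16)];c=np.linalg.svd(L[:,:2]-L[:,:2].mean(0))[2][0]
    print('rim',L.mean(0),L[:,2].max(),'dir deg',np.degrees(np.arctan2(c[1],c[0])),len(L))
    L=P[box(.5,.68,.25,.45,.06,.16)]; k=L[:,:2].min(0),L[:,:2].max(0); print('lid ext',k)
    C=P[box(.55,.72,-.26,-.09,.128,.142)]; print('can ring',cv2.fitEllipse(C[:,:2].astype(np.float32)),cv2.minEnclosingCircle(C[:,:2].astype(np.float32)))
    np.save(n+'_lid.npy',np.c_[P[box(.45,.68,.22,.45,.03,.16)]])
E
python3 meas2.py
python3 - <<'E'
import numpy as np
for n in('top','scene'):
    L=np.load(f'{n}_lid.npy')
    for a in (6,8,10,12):
        r=np.radians(a);u=np.array([np.cos(r),np.sin(r)]);v=np.array([-u[1],u[0]])
        x=L[:,:2]@u;y=L[:,:2]@v;Q=L[:,2]>.06
        print(n,a,'axial pct',np.percentile(x[Q],[0.5,2,10,25,50,75,90,98,99.5]).round(4),'lat',np.percentile(y[Q],[.5,1,50,99,99.5]).round(4))
E
```

```text
top scoop yaw 0.3340726963779272 mid [ 0.4437076  -0.09037008] len 0.0912876972496558
mat ((0.5783290863037109, 0.10697657614946365), (0.2293042689561844, 0.20879429578781128), 0.5040760636329651)
rack 1555 ((0.5551356077194214, 0.3456157445907593), (0.1284865289926529, 0.19003455340862274), 19.825937271118164)
rim [0.55215445 0.34202278 0.13508488] 0.15006513557316942 dir deg -69.51386786059548 442
lid ext (array([0.5228716 , 0.28043894]), array([0.59204626, 0.40960728]))
can ring ((0.6333609819412231, -0.169959157705307), (0.12499767541885376, 0.12533161044120789), 51.022342681884766) ((0.6343163251876831, -0.17014122009277344), 0.06673169136047363)
scene scoop yaw -0.09605771098794928 mid [ 0.44292519 -0.09378588] len 0.09234343402559975
mat ((0.5782345533370972, 0.10672814399003983), (0.23372840881347656, 0.21554714441299438), 0.6487787365913391)
rack 0 ((0.0, 0.0), (0.0, 0.0), 0.0)
rim [0.5563043  0.33483125 0.1354052 ] 0.15078615224734498 dir deg -68.09379665361921 120
lid ext (array([0.53270072, 0.277254  ]), array([0.59392741, 0.40819164]))
can ring ((0.6352688074111938, -0.1
[... 436 characters left out ...]
31 0.5994 0.6089 0.6171 0.637  0.6408] lat [0.1766 0.1777 0.2363 0.3053 0.3085]
top 12 axial pct [0.5927 0.5937 0.5966 0.601  0.6075 0.6159 0.6232 0.6451 0.6489] lat [0.1549 0.1558 0.215  0.2843 0.2876]
scene 6 axial pct [0.57   0.5746 0.5811 0.5868 0.5955 0.6049 0.6126 0.6227 0.6255] lat [0.2171 0.2172 0.2652 0.3461 0.3488]
scene 8 axial pct [0.5801 0.584  0.5908 0.5959 0.6041 0.6127 0.6223 0.6322 0.6349] lat [0.1958 0.196  0.2442 0.3256 0.3283]
scene 10 axial pct [0.5895 0.5924 0.5992 0.6043 0.6121 0.62   0.6311 0.6411 0.6436] lat [0.1742 0.1744 0.2228 0.3048 0.3075]
scene 12 axial pct [0.598  0.6007 0.6063 0.6122 0.6195 0.6264 0.6389 0.6496 0.6515] lat [0.1524 0.1526 0.2012 0.2836 0.2863]
```

```bash
cat >> h.py <<'E'
def go(pos,yaw=None,rot=None):
    "tool-frame shift (cm) then remaining turn to reach a world TCP pose; yaw = deg of tool x, tool down"
    s=manip.get_state(); q=s['tcp_rot']; C=R.from_quat([q[1],q[2],q[3],q[0]])
    print('t',s['time'],'pos',np.round(s['position'],4),'axes x,z',C.as_matrix()[:,0].round(3),C.as_matrix()[:,2].round(3),'j',np.round(s['joint_positions'],2),'F',np.round(s['wrist_force'],1),'op',round(s['opening'],4),'grip',s['grip_force'])
    print('shift cm',(C.inv().apply(np.array(pos)-s['position'])*100).round(2))
    if yaw is not None: rot=R.from_euler('z',yaw,degrees=True)*R.from_euler('x',180,degrees=True)
    if rot is not None:
        print('turn',(C.inv()*rot).as_rotvec().round(3),'shift in new axes',(rot.inv().apply(np.array(pos)-s['position'])*100).round(2))
E
python3 - <<'E'
import numpy as np
for n in('top','scene'):
    L=np.load(f'{n}_lid.npy')
    r=np.radians(20);u=np.array([np.cos(r),np.sin(r)]);v=np.array([-u[1],u[0]])
    x=L[:,:2]@u;y=L[:,:2]@v;z=L[:,2]
    print(n,'hist',[(round(b,3),int(c)) for c,b in zip(*np.histogram(x[z>.06],bins=np.arange(.59,.69,.004)))])
    for z0,z1 in((.147,.16),(.14,.147),(.13,.14),(.11,.13),(.09,.11),(.07,.09)):
        m=(z>z0)&(z<z1); 
        if m.sum()>5: print(z0,'ax',np.percentile(x[m],[2,50,98]).round(4),'lat',np.percentile(y[m],[1,50,99]).round(4),m.sum())
    m=(x>x[z>.06].max()-.02)&(z>.06);print('knob?',x[m].max(),np.percentile(y[m],[1,50,99]),np.percentile(z[m],[1,50,99]))
E
```

```text
top hist [(np.float64(0.59), 0), (np.float64(0.594), 0), (np.float64(0.598), 0), (np.float64(0.602), 0), (np.float64(0.606), 0), (np.float64(0.61), 0), (np.float64(0.614), 0), (np.float64(0.618), 4), (np.float64(0.622), 451), (np.float64(0.626), 135), (np.float64(0.63), 119), (np.float64(0.634), 308), (np.float64(0.638), 178), (np.float64(0.642), 83), (np.float64(0.646), 0), (np.float64(0.65), 0), (np.float64(0.654), 0), (np.float64(0.658), 1), (np.float64(0.662), 25), (np.float64(0.666), 28), (np.float64(0.67), 23), (np.float64(0.674), 6), (np.float64(0.678), 0), (np.float64(0.682), 0)]
0.147 ax [0.6356 0.6399 0.6426] lat [0.1189 0.1375 0.1493] 19
0.14 ax [0.6357 0.6394 0.644 ] lat [0.1032 0.1324 0.1655] 118
0.13 ax [0.6257 0.6366 0.6439] lat [0.0906 0.1334 0.1771] 167
0.11 ax [0.6223 0.6305 0.6433] lat [0.076  0.1256 0.1911] 440
0.09 ax [0.6228 0.6288 0.6717] lat [0.0677 0.1229 0.1989] 290
0.07 ax [0.6229 0.6249 0.6735] lat [0.066  0.1253 0.2012] 252
knob? 0.6756628455409736 [0.11927842 0.13064901 0.14691621] [0.07666146 0.08926322 0.09569883]
scene hist [(np.float64(0.59), 0), (np
[... 321 characters left out ...]
at64(0.646), 29), (np.float64(0.65), 8), (np.float64(0.654), 11), (np.float64(0.658), 15), (np.float64(0.662), 13), (np.float64(0.666), 12), (np.float64(0.67), 15), (np.float64(0.674), 7), (np.float64(0.678), 0), (np.float64(0.682), 0)]
0.147 ax [0.6369 0.6393 0.6429] lat [0.1169 0.1318 0.1464] 8
0.14 ax [0.6365 0.6411 0.6444] lat [0.1025 0.1224 0.1589] 31
0.13 ax [0.6266 0.6402 0.6447] lat [0.0845 0.1121 0.1709] 41
0.11 ax [0.6229 0.633  0.6453] lat [0.0711 0.1066 0.1895] 114
0.09 ax [0.6239 0.644  0.6721] lat [0.0645 0.0927 0.1989] 101
0.07 ax [0.6259 0.6485 0.6759] lat [0.0634 0.1212 0.189 ] 127
knob? 0.6761375995628921 [0.11638597 0.12489406 0.14122766] [0.07145698 0.08681269 0.09592495]
```

Emit:
play_rows(
  moves=[
    [[0, 0, 0, 3.74, -1.6, 1.18, 1], [0, 0, 0, 3.74, -1.6, 1.18, 1], [0, 0, 0, 3.74, -1.6, 1.18, 1], [0, 0, 0, 3.74, -1.6, 1.18, 1], [0, 0, 0, 3.74, -1.6, 1.18, 1], [0, 0, 0, 3.74, -1.6, 1.18, 1], [0, 0, 0, 3.74, -1.6, 1.18, 1], [0, 0, 0, 3.74, -1.6, 1.18, 1], [0, 0, 0, 3.74, -1.6, 1.18, 1], [0, 0, 0, 3.74, -1.6, 1.18, 1]],
  ],
  grip_force=20,
)

```text
time: 1.1
position: [0.5126, -0.3771, 0.0999]
tcp_rot: [-0.0, 0.988, 0.152, -0.0]
wrist_force: [0.3, -0.1, 0.3]
opening: 0.0932
grip_force: 0.0
```

Emit:
play_rows(
  moves=[
    [[0, 0, 0, -0.1, 0.05, 3.5, 1], [0, 0, 0, 0, 0, 3, 1], [0, 0, 0, 0, 0, 2, 1], [0, 0, 0, 0, 0, 0.9, 1], [0, 0, 0, 0, 0, 0, 0.2], [0, 0, 0, 0, 0, 0, 0], [0, 0, 0, 0, 0, 0, -0.2], [0, 0, 0, 0, 0, 0, -0.5], [0, 0, 0, 0, 0, 0, -0.5], [0, 0, 0, 0, 0, 0, -0.5]],
  ],
  grip_force=20,
)

```text
time: 2.1
position: [0.5111, -0.3795, 0.0072]
tcp_rot: [0.0, 0.988, 0.152, 0.0]
wrist_force: [-0.2, 1.1, 3.1]
opening: 0.0541
grip_force: 20.0
```

```bash
python3 -c "
from h import *
go([.634,-.1715,.20]); snap('top','a')"
```

```text
t 2.1 pos [ 0.5111 -0.3795  0.0072] axes x,z [0.954 0.301 0.   ] [ 0.001 -0.    -1.   ] j [-0.68  0.17  1.74 -0.    1.23  0.59] F [-0.2  1.1  3.1] op 0.0541 grip 20.00136470189318
shift cm [ 17.99 -16.12 -19.28]
```

View pics/a.png

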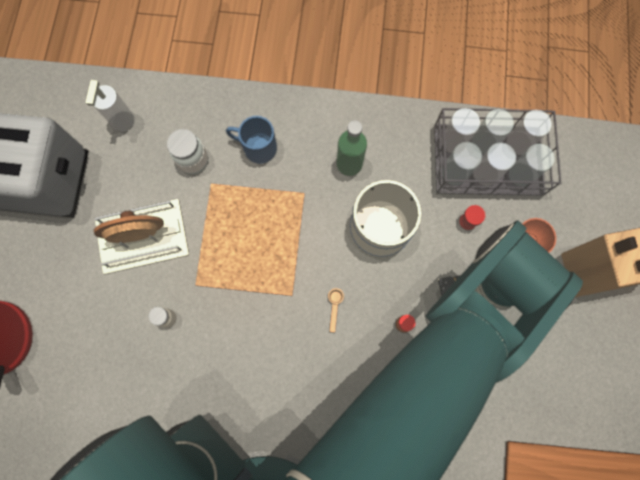

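Emit:
play_rows(
  moves=[
    [[0, 0, 0, 0, 0, -3, -0.5], [0, 0, 0, 0, 0, -4, -0.5], [0, 0, 0, 0, 0, -4, -0.5], [0, 0, 0, 0, 0, -4, -0.5], [0, 0, 0, 2.5, -2.2, -1.5, -0.5], [0, 0, 0, 3.1, -2.8, 0, -0.5], [0, 0, 0, 3.1, -2.8, 0, -0.5], [0, 0, 0, 3.1, -2.8, 0, -0.5], [0, 0, 0, 3.1, -2.8, 0, -0.5], [0, 0, 0, 3.1, -2.7, 0, -0.5]],
  ],
)

```text
time: 3.15
position: [0.6347, -0.1699, 0.1717]
tcp_rot: [0.0, 0.988, 0.152, 0.0]
wrist_force: [-1.2, -0.7, -0.4]
opening: 0.0542
grip_force: 20.0
```

Emit:
play_rows(
  moves=[
    [[0, 0, 0, 0, 0, 0.5, -0.5], [0, 0, 0, 0, 0, 3, -0.5], [0, 0, 0, 0, 0, 3, -0.5], [0, 0, 0, 0, 0, 3, -0.5], [0, 0, 0, 0, 0, 1.2, -0.5], [0, 0, 0, 0, 0, 0, -0.5], [0, 0, 0, 0, 0, 0, 0.4], [0, 0, 0, 0, 0, 0, 0.4], [0, 0, 0, 0, 0, 0, 0.4]],
  ],
)

```text
time: 4.05
position: [0.6347, -0.1718, 0.0662]
tcp_rot: [0.0, 0.988, 0.152, 0.001]
wrist_force: [-0.5, 1.3, -0.4]
opening: 0.065
grip_force: 0.0
```

```bash
python3 -c "
from h import *
go([.4325,-.240,.028])"
```

```text
t 4.05 pos [ 0.6347 -0.1718  0.0662] axes x,z [0.954 0.301 0.002] [ 0.002 -0.001 -1.   ] j [-0.3   0.16  1.65  0.    1.33  0.96] F [-0.5  1.3 -0.4] op 0.065 grip 0.0
shift cm [-21.34   0.41   3.78]
```

Emit:
play_rows(
  moves=[
    [[0, 0, 0, 0, 0, -4, 0.4], [0, 0, 0, 0, 0, -4, 0.4], [0, 0, 0, 0, 0, -3, 0.4], [0, 0, 0, -2.3, 0.4, 0, 1], [0, 0, 0, -4, 0, 0, 1], [0, 0, 0, -4, 0, 0, 1], [0, 0, 0, -4, 0, 0, 1], [0, 0, 0, -4, 0, 0, 1], [0, 0, 0, -3, 0, 1, 1], [0, 0, 0, 0, 0, 3.5, 1]],
  ],
)

```text
time: 5.05
position: [0.4313, -0.2414, 0.1335]
tcp_rot: [0.003, 0.988, 0.151, 0.003]
wrist_force: [1.1, -0.8, -1.5]
opening: 0.0927
grip_force: 0.0
```

Emit:
play_rows(
  moves=[
    [[0, 0, 0, 0, 0, 3.5, 1], [0, 0, 0, 0, 0, 3.5, 1], [0, 0, 0, 0, 0, 2.6, 1], [0, 0, 0, 0, 0, 0.7, 0.5], [0, 0, 0, 0, 0, 0, 0], [0, 0, 0, 0, 0, 0, -0.5], [0, 0, 0, 0, 0, 0, -0.8], [0, 0, 0, 0, 0, 0, -0.8], [0, 0, 0, 0, 0, 0, -0.8]],
  ],
  grip_force=20,
)

```text
time: 5.95
position: [0.4324, -0.2397, 0.0273]
tcp_rot: [0.0, 0.988, 0.152, 0.0]
wrist_force: [0.2, 1.0, 0.1]
opening: 0.0494
grip_force: 0.0
```

```bash
python3 -c "
from h import *
go([.634,-.1715,.20])"
```

```text
t 5.95 pos [ 0.4324 -0.2397  0.0273] axes x,z [0.954 0.301 0.001] [ 0.001 -0.001 -1.   ] j [-0.56 -0.16  2.04  0.    1.27  0.71] F [0.2 1.  0.1] op 0.0494 grip 0.0
shift cm [ 21.29  -0.42 -17.25]
```

Emit:
play_rows(
  moves=[
    [[0, 0, 0, 0, 0, 0, -0.8], [0, 0, 0, 0, 0, 0, -0.8], [0, 0, 0, 0, 0, 0, -0.8], [0, 0, 0, 0, 0, -1, -0.8], [0, 0, 0, 0, 0, -3, -0.8], [0, 0, 0, 0, 0, -4, -0.8], [0, 0, 0, 0, 0, -4, -0.8], [0, 0, 0, 0, 0, -4, -0.8], [0, 0, 0, 1.5, 0, -1, -0.8]],
  ],
)

```text
time: 6.85
position: [0.4468, -0.2358, 0.2025]
tcp_rot: [0.002, 0.988, 0.152, 0.002]
wrist_force: [-0.0, -0.8, -1.1]
opening: 0.0332
grip_force: 18.6
```

Emit:
play_rows(
  moves=[
    [[0, 0, 0, 3.5, -0.4, 0, -0.8], [0, 0, 0, 4, 0, 0, -0.8], [0, 0, 0, 4, 0, 0, -0.8], [0, 0, 0, 4, 0, 0, -0.8], [0, 0, 0, 3, 0, 0, -0.8], [0, 0, 0, 1.2, 0, 0, -0.8], [0, 0, 0, 0, 0, 0, -0.8], [0, 0, 0, 0, 0, 3.5, -0.8], [0, 0, 0, 0, 0, 3.5, -0.8], [0, 0, 0, 0, 0, 3.5, -0.8]],
  ],
)

```text
time: 7.85
position: [0.632, -0.1725, 0.0914]
tcp_rot: [0.0, 0.988, 0.152, 0.0]
wrist_force: [1.1, -0.4, -0.2]
opening: 0.033
grip_force: 18.6
```

Emit:
play_rows(
  moves=[
    [[0, 0, 0, 0, 0, 2.5, -0.8], [0, 0, 0, 0, 0, 1, -0.8], [0, 0, 0, 0, 0, 0, -0.8], [0, 0, 0, 0, 0, 0, 0.1], [0, 0, 0, 0, 0, 0, 0.1], [0, 0, 0, 0, 0, 0, 0.1]],
  ],
)

```text
time: 8.45
position: [0.6337, -0.1721, 0.0582]
tcp_rot: [0.0, 0.988, 0.152, 0.001]
wrist_force: [0.1, -0.6, 1.0]
opening: 0.0499
grip_force: 0.0
```

```bash
python3 -c "
from h import *
go([.445,-.092,.006],0)"
```

```text
t 8.45 pos [ 0.6337 -0.1721  0.0582] axes x,z [0.954 0.301 0.002] [ 0.002 -0.001 -1.   ] j [-0.3   0.16  1.66 -0.    1.32  0.96] F [ 0.1 -0.6  1. ] op 0.0499 grip 0.0
shift cm [-15.59 -13.32   5.18]
turn [ 0.001 -0.002  0.306] shift in new axes [-18.87  -8.01   5.22]
```

Emit:
play_rows(
  moves=[
    [[0, 0, 0, 0, 0, -3.5, 0.1], [0, 0, 0, 0, 0, -4, 0.1], [0, 0, 0, 0, 0, -4, 0.1], [0, 0, 0.15, 0, 0, 0, 0.5], [0, 0, 0.15, 0, 0, 0, 0.5], [0, 0, 0.006, -1.7, -0.8, 0, 0.5], [0, 0, 0, -4.3, -1.8, 0, 0.5], [0, 0, 0, -4.3, -1.8, 0, 0.5], [0, 0, 0, -4.3, -1.8, 0, 0.5], [0, 0, 0, -4.2, -1.8, 0, 0.5]],
  ],
)

```text
time: 9.45
position: [0.4435, -0.0914, 0.172]
tcp_rot: [0.0, 1.0, -0.0, 0.0]
wrist_force: [-1.1, 0.6, 1.2]
opening: 0.0698
grip_force: 0.0
```

```bash
python3 -c "
from h import *
go([.4465,-.092,.006],0)"
```

```text
t 9.45 pos [ 0.4435 -0.0914  0.172 ] axes x,z [ 1.    -0.     0.001] [ 0.001 -0.    -1.   ] j [-0.26 -0.37  1.96  0.    1.55  1.31] F [-1.1  0.6  1.2] op 0.0698 grip 0.0
shift cm [ 0.29  0.06 16.6 ]
turn [ 0.    -0.001 -0.   ] shift in new axes [ 0.3   0.06 16.6 ]
```

Emit:
play_rows(
  moves=[
    [[0, 0, 0, 0.15, 0.1, 4, 0.5], [0, 0, 0, 0, 0, 4, 0.5], [0, 0, 0, 0, 0, 4, 0.5], [0, 0, 0, 0, 0, 3, 0], [0, 0, 0, 0, 0, 1.3, 0], [0, 0, 0, 0, 0, 0, -0.5], [0, 0, 0, 0, 0, 0, -1], [0, 0, 0, 0, 0, 0, -1], [0, 0, 0, 0, 0, 0, -1], [0, 0, 0, 0, 0, 0, -1]],
  ],
  grip_force=25,
)

```text
time: 10.45
position: [0.447, -0.0931, 0.0095]
tcp_rot: [0.0, 1.0, -0.0, 0.001]
wrist_force: [-0.3, -0.1, -0.3]
opening: 0.0182
grip_force: 0.0
```

Emit:
play_rows(
  moves=[
    [[0, 0, 0, 0, 0, 0, -1], [0, 0, 0, 0, 0, 0, -1], [0, 0, 0, 0, 0, 0, -1]],
  ],
)

```text
time: 10.75
position: [0.4468, -0.093, 0.0091]
tcp_rot: [0.0, 1.0, -0.0, 0.0]
wrist_force: [-1.7, 1.8, 6.8]
opening: 0.0114
grip_force: 25.0
```

```bash
python3 -c "
from h import *
go([.634,-.1715,.20],0)"
```

```text
t 10.75 pos [ 0.4468 -0.093   0.0091] axes x,z [ 1.    -0.     0.001] [ 0.001 -0.    -1.   ] j [-0.26 -0.24  2.13  0.    1.25  1.31] F [-1.7  1.8  6.8] op 0.0114 grip 25.001147389411926
shift cm [ 18.73   7.85 -19.08]
turn [ 0.    -0.001 -0.   ] shift in new axes [ 18.72   7.85 -19.09]
```

Emit:
play_rows(
  moves=[
    [[0, 0, 0, 0, 0, -2, -1], [0, 0, 0, 0, 0, -4, -1], [0, 0, 0, 0, 0, -4, -1], [0, 0, 0, 0, 0, -4, -1], [0, 0, 0, 0, 0, -3, -1]],
  ],
)

```text
time: 11.25
position: [0.4467, -0.093, 0.1812]
tcp_rot: [0.0, 1.0, -0.0, 0.001]
wrist_force: [0.8, -0.4, -0.4]
opening: 0.0115
grip_force: 25.0
```

```bash
python3 -c "
from h import *
im,d,P=snap('top'); im2,d2,P2=snap('scene')
f=lambda a:cv2.resize(np.ascontiguousarray(a[...,::-1]),(400,400),interpolation=cv2.INTER_CUBIC)
cv2.imwrite('pics/b.png',np.hstack([f(im[170:270,330:430]),f(im2[210:310,240:340])]))
go([.637,-.1715,.20],0)"
```

```text
t 11.35 pos [ 0.4479 -0.0933  0.1829] axes x,z [ 1.    -0.     0.006] [ 0.006 -0.001 -1.   ] j [-0.26 -0.37  1.94  0.    1.57  1.31] F [ 0.  -0.1  0.5] op 0.0113 grip 24.999876022338867
shift cm [18.93  7.82 -1.59]
turn [ 0.001 -0.006 -0.   ] shift in new axes [18.91  7.82 -1.71]
```

View pics/b.png

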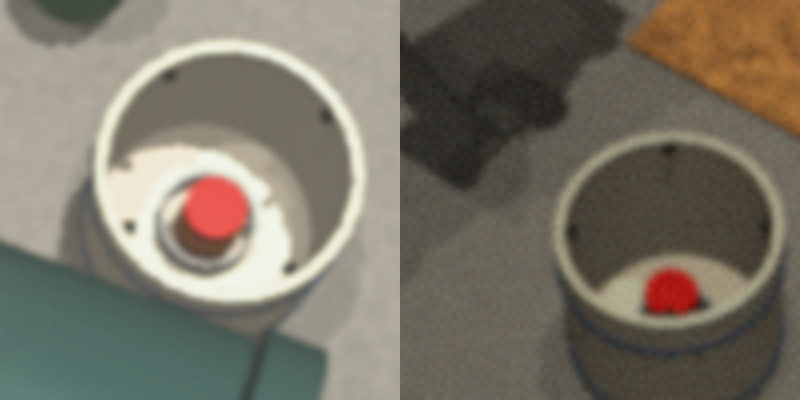

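Emit:
play_rows(
  moves=[
    [[0, 0, 0, 2.5, 0.8, 0, -1], [0, 0, 0, 4, 1.2, 0, -1], [0, 0, 0, 4, 1.2, 0, -1], [0, 0, 0, 4, 1.2, 0, -1], [0, 0, 0, 3, 1, 0, -1], [0, 0, 0, 1.4, 0.4, 0, -1], [0, 0, 0, 0, 0, 0, -1], [0, 0, 0, 0, 0, 1, -1], [0, 0, 0, 0, 0, 3, -1], [0, 0, 0, 0, 0, 3, -1]],
  ],
)

```text
time: 12.35
position: [0.6347, -0.1506, 0.1076]
tcp_rot: [0.0, 1.0, -0.0, 0.0]
wrist_force: [1.1, -0.4, -0.7]
opening: 0.0116
grip_force: 25.0
```

Emit:
play_rows(
  moves=[
    [[0, 0, 0, 0, 0, 2.3, -1], [0, 0, 0, 0, 0, 0.8, -1], [0, 0, 0, 0, 0, 0, -1]],
  ],
)

```text
time: 12.65
position: [0.6344, -0.1506, 0.0766]
tcp_rot: [-0.0, 1.0, -0.0, -0.001]
wrist_force: [0.3, -0.1, -1.0]
opening: 0.0116
grip_force: 25.0
```

Emit:
play_rows(
  moves=[
    [[0, 0, 0, 0, 0, 0, -0.48], [0, 0, 0, 0, 0, 0, -0.48], [0, 0, 0, 0, 0, 0, -0.48], [0, 0, 0, 0, 0, -3, -0.48], [0, 0, 0, 0, 0, -4, -0.48], [0, 0, 0, 0, 0, -4, -0.48], [0, 0, 0, 0, 0, -4, 0], [0, 0, 0, -1, -3.5, -2, 1], [0, 0, 0, -1, -4.5, 0, 1], [0, 0, 0, -1, -4.5, 0, 1]],
  ],
)

```text
time: 13.65
position: [0.6053, -0.025, 0.2491]
tcp_rot: [0.0, 1.0, -0.001, 0.001]
wrist_force: [1.4, 1.1, 0.2]
opening: 0.0518
grip_force: 0.0
```

```bash
cat > lidgeo.py <<'E'
from h import *
K=np.array([.578,.352,.078]); psi=np.radians(20)
u=np.array([np.cos(psi),np.sin(psi),0]); v=np.array([-u[1],u[0],0]); Z=np.array([0,0,1.])
def rot(th,back=0):
    t=np.radians(th); z=-np.cos(t)*Z-np.sin(t)*u; y=-v; return R.from_matrix(np.c_[np.cross(y,z),y,z])
E
python3 - <<'E'
from lidgeo import *
for n in('top','scene'):
    z=np.load(n+'0.npz');P=z['P'].reshape(-1,3)[z['d'].ravel()>0]; Q=P-K; a=Q@u;b=Q@v
    for h0,h1 in((.02,.06),(.06,.1),(.1,.14),(.14,.19)):
        m=(P[:,2]>h0)&(P[:,2]<h1)&(b>.07)&(b<.2)&(a>-.05)&(a<.2)
        if m.sum(): 
            print(n,h0,m.sum(),[(round(x,2),b[m&(abs(a-x)<.01)].min().round(3)) for x in np.arange(-.04,.2,.02) if (m&(abs(a-x)<.01)).any()])
snap('top','c')
for th in(0,30):
    r=rot(th); print(th);go(K+r.apply([0,0,.019-.12]),rot=r)
E
```

```text
top 0.02 618 [(np.float64(-0.04), np.float64(0.073)), (np.float64(-0.02), np.float64(0.08)), (np.float64(0.02), np.float64(0.071)), (np.float64(0.06), np.float64(0.129)), (np.float64(0.08), np.float64(0.123)), (np.float64(0.1), np.float64(0.114)), (np.float64(0.12), np.float64(0.107)), (np.float64(0.14), np.float64(0.102)), (np.float64(0.16), np.float64(0.093)), (np.float64(0.18), np.float64(0.087))]
top 0.06 767 [(np.float64(-0.02), np.float64(0.07)), (np.float64(0.06), np.float64(0.13)), (np.float64(0.08), np.float64(0.123)), (np.float64(0.1), np.float64(0.115)), (np.float64(0.12), np.float64(0.108)), (np.float64(0.14), np.float64(0.101)), (np.float64(0.16), np.float64(0.093)), (np.float64(0.18), np.float64(0.088))]
top 0.1 964 [(np.float64(0.06), np.float64(0.13)), (np.float64(0.08), np.float64(0.121)), (np.float64(0.1), np.float64(0.102)), (np.float64(0.12), np.float64(0.093)), (np.float64(0.14), np.float64(0.092)), (np.float64(0.16), np.float64(0.095)), (np.float64(0.18), np.float64(0.088))]
top 0.14 3974 [(np.float64(0.06), np.float64(0.129)), (np.float64(0.08), np.float64(0.12
[... 1258 characters left out ...]
(0.116)), (np.float64(0.12), np.float64(0.107)), (np.float64(0.14), np.float64(0.102)), (np.float64(0.16), np.float64(0.094)), (np.float64(0.18), np.float64(0.085))]
0
t 13.7 pos [ 0.6041 -0.0195  0.2492] axes x,z [1.    0.002 0.002] [ 0.002  0.002 -1.   ] j [-0.08 -0.04  1.56  0.    1.63  1.49] F [1.  4.1 0.2] op 0.0554 grip 0.0
shift cm [ -2.56 -37.14   7.09]
turn [-0.002 -0.002 -0.347] shift in new axes [ 10.25 -35.8    7.02]
30
t 13.7 pos [ 0.6041 -0.0195  0.2492] axes x,z [1.    0.002 0.002] [ 0.002  0.002 -1.   ] j [-0.08 -0.04  1.56  0.    1.63  1.49] F [1.  4.1 0.2] op 0.0554 grip 0.0
shift cm [  2.19 -38.85   8.45]
turn [-0.093 -0.52  -0.339] shift in new axes [ 17.44 -35.8   -0.4 ]
```

Emit:
play_rows(
  moves=[
    [[0, 0, -0.15, 0, 0, 0, 1], [0, 0, -0.15, 0, 0, 0, 1], [0, 0, -0.047, 0, 0, 0, 1], [0, 0, 0, 1.5, -3.5, 0, 1], [0, 0, 0, 1.5, -3.5, 0, 1], [0, 0, 0, 1.5, -3.5, 0, 1], [0, 0, 0, 1.5, -3.5, 0, 1], [0, 0, 0, 1.5, -3.5, 0, 1], [0, 0, 0, 1.5, -3.5, 0, 1], [0, 0, 0, 1.5, -3.5, 0, 1]],
  ],
)

```text
time: 14.7
position: [0.621, 0.2417, 0.2484]
tcp_rot: [-0.0, 0.985, 0.173, 0.0]
wrist_force: [-0.7, -0.4, -0.2]
opening: 0.0933
grip_force: 0.0
```

Emit:
play_rows(
  moves=[
    [[0, 0, 0, 1.5, -3.5, 0, 1], [0, 0, 0, 1.5, -3.5, 0, 1], [0, 0, 0, 1.5, -3.5, 0, 1], [0, -0.13, 0, 0, 0, 0, 1], [0, -0.13, 0, 0, 0, 0, 1], [0, -0.13, 0, 0, 0, 0, 1], [0, -0.134, 0, 0, 0, 0, 1], [0, 0, 0, 0, 0, 0, 1]],
  ],
)

```text
time: 15.5
position: [0.6288, 0.3542, 0.2426]
tcp_rot: [0.046, 0.95, 0.166, -0.26]
wrist_force: [0.4, 0.5, -1.8]
opening: 0.093
grip_force: 0.0
```

```bash
python3 - <<'E'
from lidgeo import *
im,d,P=snap('top','d'); r=rot(30); go(K+r.apply([0,0,.019-.10]),rot=r)
# re-measure the rim
m=(d>0)&(P[...,0]>.5)&(P[...,0]<.63)&(P[...,1]>.25)&(P[...,1]<.43)&(P[...,2]>.14)&(P[...,2]<.155)
Q=P[m]; print(m.sum(),np.median(Q@u),np.median(Q@v))
im2,d,P=snap('scene')
f=lambda a:cv2.resize(np.ascontiguousarray(a[...,::-1]),(400,400),interpolation=cv2.INTER_CUBIC)
cv2.imwrite('pics/e.png',np.hstack([f(im[140:300,70:230]),f(im2[60:200,320:460])]))
E
```

```text
t 15.55 pos [0.6287 0.3544 0.2444] axes x,z [ 0.813  0.293 -0.502] [-0.472 -0.171 -0.865] j [0.46 0.57 0.91 0.07 2.19 1.7 ] F [-0.9 -0.7  1.4] op 0.0929 grip 0.0
shift cm [ 4.14 -1.51  8.72]
turn [-0.001  0.003 -0.002] shift in new axes [ 4.12 -1.51  8.73]
44 0.6390151464083309 0.1129978462272152
```

View pics/e.png

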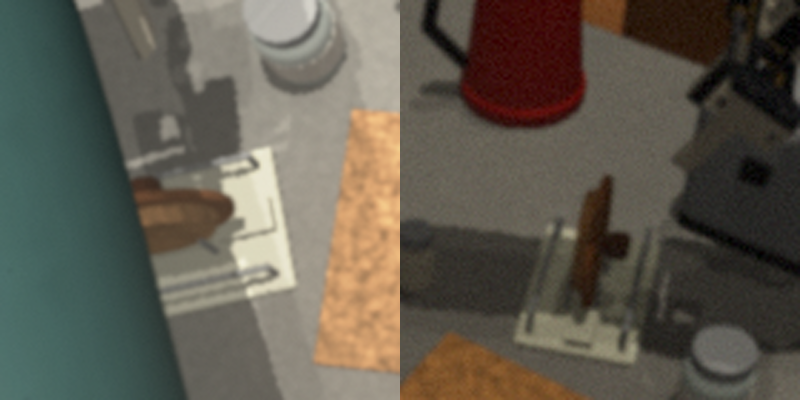

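Emit:
play_rows(
  moves=[
    [[0, 0, 0, 1.3, -0.5, 2.5, 1], [0, 0, 0, 1.3, -0.5, 3, 1], [0, 0, 0, 1.5, -0.5, 3.2, 1], [0, 0, 0, 0, 0, 1, 1], [0, 0, 0, 0, 0, 3, 1], [0, 0, 0, 0, 0, 3, 1], [0, 0, 0, 0, 0, 2, 1], [0, 0, 0, 0, 0, 0.8, 1], [0, 0, 0, 0, 0, 0, 1]],
  ],
)

```text
time: 16.5
position: [0.569, 0.3489, 0.0688]
tcp_rot: [0.044, 0.952, 0.167, -0.254]
wrist_force: [-0.7, 0.8, 0.0]
opening: 0.0931
grip_force: 0.0
```

```bash
python3 - <<'E'
from lidgeo import *
r=rot(30); go(K+r.apply([0,0,.019]),rot=r)
im2,d,P=snap('scene')
f=lambda a:cv2.resize(np.ascontiguousarray(a[...,::-1]),(560,560),interpolation=cv2.INTER_CUBIC)
cv2.imwrite('pics/f.png',f(im2[70:190,330:450]))
E
```

```text
t 16.5 pos [0.569  0.3489 0.0688] axes x,z [ 0.816  0.295 -0.498] [-0.468 -0.169 -0.867] j [0.48 0.51 1.27 0.07 1.88 1.71] F [-0.7  0.8  0. ] op 0.0931 grip 0.0
shift cm [0.36 0.01 0.63]
turn [-0.001 -0.003 -0.002] shift in new axes [0.36 0.01 0.63]
```

View pics/f.png

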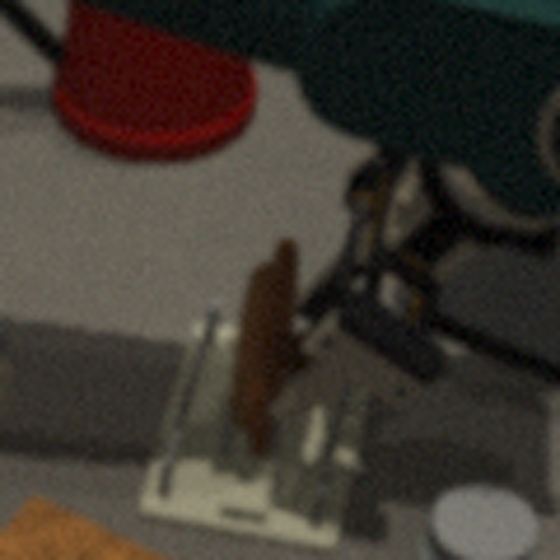

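Emit:
play_rows(
  moves=[
    [[0, 0, 0, 0.25, 0, 0.5, 0.5], [0, 0, 0, 0, 0, 0, 0], [0, 0, 0, 0, 0, 0, -0.3], [0, 0, 0, 0, 0, 0, -0.8], [0, 0, 0, 0, 0, 0, -0.8], [0, 0, 0, 0, 0, 0, -0.8], [0, 0, 0, 0, 0, 0, -0.8], [0, 0, 0, 0, 0, 0, -0.8], [0, 0, 0, 0, 0, 0, -0.8], [0, 0, 0, 0, 0, 0, -0.8]],
  ],
  grip_force=50,
)

```text
time: 17.55
position: [0.5686, 0.3488, 0.0614]
tcp_rot: [0.045, 0.951, 0.167, -0.255]
wrist_force: [0.9, 1.3, 0.5]
opening: 0.0284
grip_force: 50.2
```

```bash
python3 - <<'E'
from lidgeo import *
r=rot(30); go(K+r.apply([0,0,.019])+[0,0,.12],rot=r)
E
```

```text
t 17.55 pos [0.5686 0.3488 0.0614] axes x,z [ 0.814  0.294 -0.5  ] [-0.47  -0.17  -0.866] j [0.48 0.52 1.27 0.07 1.87 1.71] F [0.9 1.3 0.5] op 0.0284 grip 50.15605744934874
shift cm [ -5.97   0.02 -10.42]
turn [-0.001  0.    -0.002] shift in new axes [ -5.97   0.02 -10.42]
```

Emit:
play_rows(
  moves=[
    [[0, 0, 0, -0.5, 0, -0.87, -0.8], [0, 0, 0, -1, 0, -1.73, -0.8], [0, 0, 0, -1.5, 0, -2.6, -0.8], [0, 0, 0, -1.5, 0, -2.6, -0.8], [0, 0, 0, -1.5, 0, -2.6, -0.8], [0, 0, 0, 0, 0, 0, -0.8]],
  ],
)

```text
time: 18.15
position: [0.5696, 0.3493, 0.188]
tcp_rot: [0.044, 0.952, 0.167, -0.252]
wrist_force: [-0.3, 0.6, -1.1]
opening: 0.0289
grip_force: 50.4
```

Emit:
play_rows(
  moves=[
    [[0, 0, 0, -0.4, 1.7, 0.07, -0.8], [0, 0, 0, -0.8, 3.4, 0.14, -0.8], [0, 0, 0, -0.8, 3.4, 0.14, -0.8], [0, 0, 0, -0.8, 3.4, 0.14, -0.8], [0, 0, 0, -0.8, 3.4, 0.14, -0.8], [0, 0, 0, -0.8, 3.4, 0.14, -0.8], [0, 0, 0, -0.8, 3.4, 0.14, -0.8], [0, 0, 0, -0.4, 1.7, 0.07, -0.8], [0, 0, 0, 0, 0, 0, -0.8]],
  ],
)

```text
time: 19.05
position: [0.5993, 0.1045, 0.201]
tcp_rot: [0.044, 0.952, 0.165, -0.255]
wrist_force: [0.1, 0.4, -1.3]
opening: 0.0285
grip_force: 50.4
```

```bash
python3 - <<'E'
from lidgeo import *
r=rot(-60); go([.6,.107,.2],rot=r)
im2,d,P=snap('scene','g')
E
```

```text
t 19.05 pos [0.5993 0.1045 0.201 ] axes x,z [ 0.815  0.292 -0.501] [-0.471 -0.169 -0.866] j [ 0.17  0.31  1.31 -0.1   2.04  1.38] F [ 0.1  0.4 -1.3] op 0.0285 grip 50.38865596521646
shift cm [ 0.18 -0.22  0.02]
turn [ 0.002  1.572 -0.005] shift in new axes [-0.02 -0.22  0.18]
```

View pics/g.png

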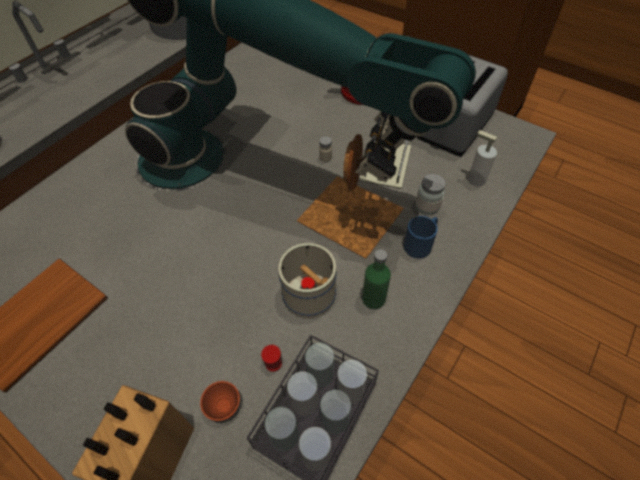

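Emit:
play_rows(
  moves=[
    [[0, 0.06, 0, 0, 0, 0, -0.8], [0, 0.11, 0, 0, 0, 0, -0.8], [0, 0.11, 0, 0, 0, 0, -0.8], [0, 0.11, 0, 0, 0, 0, -0.8], [0, 0.11, 0, 0, 0, 0, -0.8], [0, 0.11, 0, 0, 0, 0, -0.8], [0, 0.11, 0, 0, 0, 0, -0.8], [0, 0.11, 0, 0, 0, 0, -0.8]],
  ],
)

```text
time: 19.9
position: [0.599, 0.108, 0.2012]
tcp_rot: [-0.027, 0.973, 0.171, 0.152]
wrist_force: [-0.1, 0.5, -1.3]
opening: 0.0285
grip_force: 50.3
```

Emit:
play_rows(
  moves=[
    [[0, 0.11, 0, 0, 0, 0, -0.8], [0, 0.11, 0, 0, 0, 0, -0.8], [0, 0.11, 0, 0, 0, 0, -0.8], [0, 0.11, 0, 0, 0, 0, -0.8], [0, 0.11, 0, 0, 0, 0, -0.8], [0, 0.11, 0, 0, 0, 0, -0.8], [0, 0.081, 0, 0, 0, 0, -0.8], [0, 0, 0, 0, 0, 0, -0.8]],
  ],
)

```text
time: 20.7
position: [0.5979, 0.1076, 0.1983]
tcp_rot: [-0.087, 0.853, 0.149, 0.492]
wrist_force: [-0.1, 1.0, -2.2]
opening: 0.0286
grip_force: 50.2
```

```bash
cat > tilt.py <<'E'
from h import *
def lidplane(c,zmin,rad=.075,tag=None):
    for n in('top','scene'):
        im,d,P=snap(n); hsv=cv2.cvtColor(im,cv2.COLOR_RGB2HSV).astype(int)
        m=(d>0)&(np.hypot(P[...,0]-c[0],P[...,1]-c[1])<rad)&(P[...,2]>zmin)&(P[...,2]<zmin+.09)&(hsv[...,1]>70)&(hsv[...,0]<25)
        Q=P[m]
        for _ in range(25):
            A=np.c_[Q[:,:2]-c,np.ones(len(Q))]; s=np.linalg.lstsq(A,Q[:,2],rcond=None)[0]
            r=abs(Q[:,2]-A@s); k=r<=max(np.percentile(r,97),.002)
            if k.all(): break
            Q=Q[k]
        print(n,m.sum(),len(Q),'slope deg',np.degrees(s[:2]).round(2),'z@c',s[2].round(4),'cen',cv2.minEnclosingCircle(Q[:,:2].astype(np.float32)))
E
python3 - <<'E'
from lidgeo import *; from tilt import *
r=rot(-60); go([.6,.107,.0375+.02],rot=r)
lidplane([.585,.1],.12)
im2,d,P=snap('scene','h1');im,d,P=snap('top','h2')
f=lambda a:cv2.resize(np.ascontiguousarray(a[...,::-1]),(400,400),interpolation=cv2.INTER_CUBIC)
cv2.imwrite('pics/h.png',np.hstack([f(im[150:310,170:330]),f(im2[90:250,270:430])]))
E
```

```text
t 20.7 pos [0.5979 0.1076 0.1983] axes x,z [0.472 0.169 0.865] [ 0.813  0.296 -0.501] j [-0.02 -0.57  2.3   0.7   0.51  0.75] F [-0.1  1.  -2.2] op 0.0286 grip 50.232050558479386
shift cm [-12.09   0.16   7.22]
turn [ 0.     0.002 -0.002] shift in new axes [-12.11   0.13   7.2 ]
top 2584 1884 slope deg [3.74 1.77] z@c 0.189 cen ((0.5826107859611511, 0.10183606296777725), 0.06954531371593475)
scene 1334 983 slope deg [3.63 1.68] z@c 0.1908 cen ((0.584709644317627, 0.10038316249847412), 0.07112107425928116)
```

View pics/h.png

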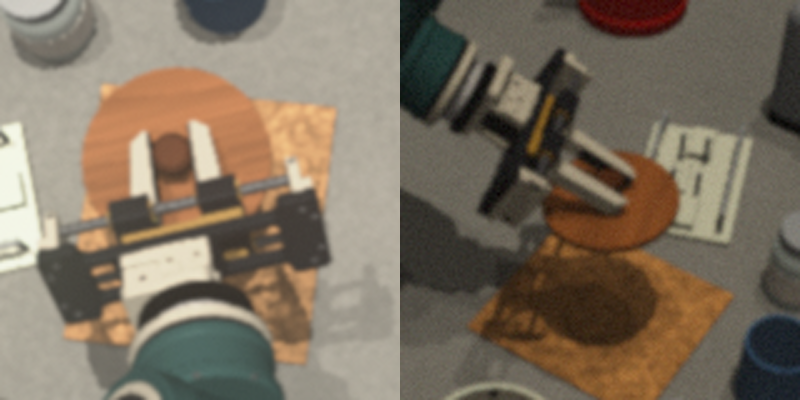

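Emit:
play_rows(
  moves=[
    [[0, -0.07, 0, 0, 0, 0, -0.8], [0, 0, 0, 1, 0, 1.7, -0.8], [0, 0, 0, -1.5, 0, 1, -0.8], [0, 0, 0, -2.5, 0, 1.7, -0.8], [0, 0, 0, -2.5, 0, 1.7, -0.8], [0, 0, 0, -2.5, 0, 1.7, -0.8], [0, 0, 0, -2, 0, 1.35, -0.8], [0, 0, 0, 0, 0, 0, -0.8]],
  ],
)

```text
time: 21.7
position: [0.6172, 0.1142, 0.0635]
tcp_rot: [-0.082, 0.871, 0.153, 0.46]
wrist_force: [-0.3, 0.1, -0.5]
opening: 0.0285
grip_force: 50.5
```

```bash
python3 - <<'E'
from lidgeo import *; from tilt import *
r=rot(-56); go([.618,.107,.0375],rot=r)
lidplane([.602,.105],.02)
E
```

```text
t 21.7 pos [0.6172 0.1142 0.0635] axes x,z [0.531 0.191 0.826] [ 0.776  0.283 -0.564] j [ 0.01 -0.31  2.33  1.01  0.33  0.39] F [-0.3  0.1 -0.5] op 0.0285 grip 50.49157902267325
shift cm [-2.24  0.71  1.32]
turn [-0.     0.006 -0.002] shift in new axes [-2.25  0.7   1.31]
top 2021 1270 slope deg [-0.56  0.24] z@c 0.0552 cen ((0.6016910076141357, 0.1083616390824318), 0.06955337524414062)
scene 1315 780 slope deg [-0.36  0.12] z@c 0.058 cen ((0.6024979948997498, 0.10602503269910812), 0.07158546149730682)
```

Emit:
play_rows(
  moves=[
    [[0, 0, 0, -0.83, 0, 0.56, -0.8], [0, 0, 0, -0.83, 0, 0.56, -0.8], [0, 0, 0, -0.4, 0, 0.28, -0.8], [0, 0, 0, 0, 0, 0, -0.8], [0, 0, 0, 0, 0, 0, -0.8]],
  ],
)

```text
time: 22.3
position: [0.619, 0.1138, 0.044]
tcp_rot: [-0.081, 0.869, 0.153, 0.463]
wrist_force: [0.5, -0.0, -2.2]
opening: 0.0287
grip_force: 50.5
```

```bash
python3 - <<'E'
from lidgeo import *; from tilt import *
r=rot(-56); go([.618,.107,.0375],rot=r)
lidplane([.602,.105],.01)
E
```

```text
t 22.3 pos [0.619  0.1138 0.044 ] axes x,z [0.524 0.19  0.83 ] [ 0.78   0.282 -0.558] j [ 0.01 -0.27  2.34  1.17  0.3   0.22] F [ 0.5 -0.  -2.2] op 0.0287 grip 50.49466007811134
shift cm [-0.72  0.6   0.09]
turn [ 0.002 -0.002 -0.001] shift in new axes [-0.72  0.6   0.09]
top 1976 1191 slope deg [-0.09  0.18] z@c 0.0359 cen ((0.6027976274490356, 0.10887501388788223), 0.07013056427240372)
scene 1323 711 slope deg [-0.31 -0.17] z@c 0.0356 cen ((0.6031098365783691, 0.10637272894382477), 0.07128644734621048)
```

Emit:
play_rows(
  moves=[
    [[0, 0, 0, -0.5, 0, 0.33, -0.8], [0, 0, 0, -0.1, 0, 0.07, -0.8], [0, 0, 0, 0, 0, 0, -0.8], [0, 0, 0, 0, 0, 0, -0.8]],
  ],
)

```text
time: 22.8
position: [0.6184, 0.1137, 0.0356]
tcp_rot: [-0.081, 0.87, 0.152, 0.463]
wrist_force: [0.5, 1.2, 2.5]
opening: 0.0287
grip_force: 50.4
```

Emit:
play_rows(
  moves=[
    [[0, 0, 0, 0, 0, 0, -0.3], [0, 0, 0, 0, 0, 0, -0.2], [0, 0, 0, 0, 0, 0, 0], [0, 0, 0, 0, 0, 0, 0.2], [0, 0, 0, 0, 0, -1, 0.2], [0, 0, 0, 0, 0, -3, 0.2], [0, 0, 0, 0, 0, -3, 0.2], [0, 0, 0, 2, 0, -3, 0.5], [0, 0, 0, 4, 0, -1, 1], [0, 0, 0, 4, 0, 0, 1]],
  ],
)

```text
time: 23.8
position: [0.5847, 0.101, 0.1819]
tcp_rot: [-0.08, 0.869, 0.152, 0.463]
wrist_force: [0.9, -0.1, 0.3]
opening: 0.0754
grip_force: 0.0
```

```bash
python3 - <<'E'
from lidgeo import *; from tilt import *
lidplane([.602,.105],.01)
go([.602,.1065,.20],20)
E
```

```text
top 2073 1211 slope deg [-0.29  0.26] z@c 0.027 cen ((0.6019524931907654, 0.10845938324928284), 0.06999892741441727)
scene 1576 962 slope deg [-0.13  0.01] z@c 0.0275 cen ((0.6029385328292847, 0.10465525835752487), 0.07152596116065979)
t 23.9 pos [0.5873 0.1019 0.1852] axes x,z [0.521 0.19  0.832] [ 0.783  0.281 -0.554] j [-0.02 -0.58  2.3   0.6   0.56  0.83] F [-0.  -0.5 -0.2] op 0.0831 grip 0.0
shift cm [2.08 0.07 0.46]
turn [ 0.003 -0.983 -0.001] shift in new axes [ 1.54  0.07 -1.48]
```

Emit:
play_rows(
  moves=[
    [[0, -0.11, 0, 0, 0, 0, 1], [0, -0.11, 0, 0, 0, 0, 1], [0, -0.11, 0, 0, 0, 0, 1], [0, -0.11, 0, 0, 0, 0, 1], [0, -0.11, 0, 0, 0, 0, 1], [0, -0.11, 0, 0, 0, 0, 1], [0, -0.11, 0, 0, 0, 0, 1], [0, -0.11, 0, 0, 0, 0, 1], [0, -0.103, 0, 0, 0, 0, 1], [0, 0, 0, 0, 0, 0, 1]],
  ],
)

```text
time: 24.9
position: [0.5855, 0.1021, 0.1772]
tcp_rot: [0.0, 0.985, 0.173, -0.006]
wrist_force: [0.1, 0.3, -0.8]
opening: 0.093
grip_force: 0.0
```

```bash
python3 - <<'E'
from h import *
go([.603,.1075,.032],20)
E
```

```text
t 24.9 pos [0.5855 0.1021 0.1772] axes x,z [ 0.94   0.341 -0.011] [-0.011 -0.003 -1.   ] j [ 0.13 -0.04  1.67 -0.    1.52  1.35] F [ 0.1  0.3 -0.8] op 0.093 grip 0.0
shift cm [ 1.99  0.1  14.5 ]
turn [-0.001  0.011 -0.001] shift in new axes [ 1.83  0.09 14.52]
```

Emit:
play_rows(
  moves=[
    [[0, 0, 0, 1.85, 0.1, 2, 1], [0, 0, 0, 0, 0, 3.5, 1], [0, 0, 0, 0, 0, 3.5, 1], [0, 0, 0, 0, 0, 2.5, 1], [0, 0, 0, 0, 0, 1.5, 1], [0, 0, 0, 0, 0, 0.7, 1], [0, 0, 0, 0, 0, 0, 1]],
  ],
)

```text
time: 25.6
position: [0.6017, 0.1066, 0.042]
tcp_rot: [0.0, 0.985, 0.173, -0.003]
wrist_force: [-0.2, 0.0, 0.1]
opening: 0.0931
grip_force: 0.0
```

```bash
python3 - <<'E'
from h import *
go([.603,.1075,.032],20)
E
```

```text
t 25.6 pos [0.6017 0.1066 0.042 ] axes x,z [ 0.94   0.34  -0.006] [-0.005 -0.002 -1.   ] j [ 0.13  0.09  1.77 -0.    1.29  1.36] F [-0.2  0.   0.1] op 0.0931 grip 0.0
shift cm [ 0.16 -0.04  0.99]
turn [-0.     0.006 -0.002] shift in new axes [ 0.15 -0.04  1.  ]
```

Emit:
play_rows(
  moves=[
    [[0, 0.004, 0, 0.1, 0, 0.7, 0.5], [0, 0, 0, 0, 0, 0, 0], [0, 0, 0, 0, 0, 0, -0.3], [0, 0, 0, 0, 0, 0, -0.8], [0, 0, 0, 0, 0, 0, -0.8], [0, 0, 0, 0, 0, 0, -0.8], [0, 0, 0, 0, 0, 0, -0.8], [0, 0, 0, 0, 0, 0, -0.8], [0, 0, 0, 0, 0, 0, -0.8], [0, 0, 0, 0, 0, 0, -0.8]],
  ],
  grip_force=60,
)

```text
time: 26.6
position: [0.6028, 0.107, 0.0351]
tcp_rot: [0.0, 0.985, 0.173, -0.001]
wrist_force: [0.5, 0.1, 0.5]
opening: 0.0286
grip_force: 60.0
```

Emit:
play_rows(
  moves=[
    [[0, 0, 0, 0, 0, -1, -0.8], [0, 0, 0, 0, 0, -3, -0.8], [0, 0, 0, 0, 0, -4, -0.8], [0, 0, 0, 0, 0, -4, -0.8], [0, 0, 0, 0, 0, -4, -0.8], [0, 0, 0, 0, 0, -2, -0.8], [0, 0, 0, 0, 0, 0, -0.8], [0, 0, 0, 0, 0, 0, -0.8]],
  ],
)

```text
time: 27.4
position: [0.603, 0.1071, 0.2147]
tcp_rot: [0.0, 0.985, 0.173, -0.001]
wrist_force: [-0.2, 0.9, -2.4]
opening: 0.0282
grip_force: 60.0
```

```bash
python3 - <<'E'
from lidgeo import *; from tilt import *
lidplane([.602,.107],.16)
# canister now: rim and contents
for n in('top','scene'):
    im,d,P=snap(n,'i'+n); r=np.hypot(P[...,0]-.634,P[...,1]+.1715)
    m=(d>0)&(r<.08)&(P[...,2]>.128)&(P[...,2]<.142); print('rim',m.sum(),cv2.minEnclosingCircle(P[m][:,:2].astype(np.float32)))
    k=(d>0)&(r<.050)&(P[...,2]>.02)&(P[...,2]<.13)&(cv2.cvtColor(im,cv2.COLOR_RGB2HSV)[...,1]>90); print('contents top',np.percentile(P[k][:,2],[50,95,99]) if k.any() else None,k.sum())
go([.634,-.1715,.20],20)
a=cv2.imread('pics/itop.png')[170:270,330:430];b=cv2.imread('pics/iscene.png')[190:310,240:360]
cv2.imwrite('pics/i.png',np.hstack([cv2.resize(q,(400,400),interpolation=cv2.INTER_CUBIC) for q in(a,b)]))
E
```

```text
top 836 624 slope deg [ 0.16 -0.34] z@c 0.2066 cen ((0.6024289727210999, 0.10606643557548523), 0.06880314648151398)
scene 1369 1017 slope deg [ 0.04 -0.3 ] z@c 0.2061 cen ((0.6036346554756165, 0.1057334616780281), 0.07090604305267334)
rim 729 ((0.6339877247810364, -0.1697540581226349), 0.06651122123003006)
contents top [0.05408896 0.06587915 0.06722669] 479
rim 559 ((0.6353830695152283, -0.1722867488861084), 0.0670425146818161)
contents top [0.05608521 0.06566955 0.06656625] 319
t 27.6 pos [0.6027 0.1071 0.2135] axes x,z [ 0.94   0.34  -0.004] [-0.004 -0.001 -1.   ] j [ 0.13 -0.02  1.59 -0.    1.57  1.36] F [-0.8 -0.1 -2.8] op 0.0279 grip 59.99947550240904
shift cm [-6.52 27.26  1.36]
turn [-0.     0.004 -0.002] shift in new axes [-6.59 27.25  1.35]
```

View pics/i.png

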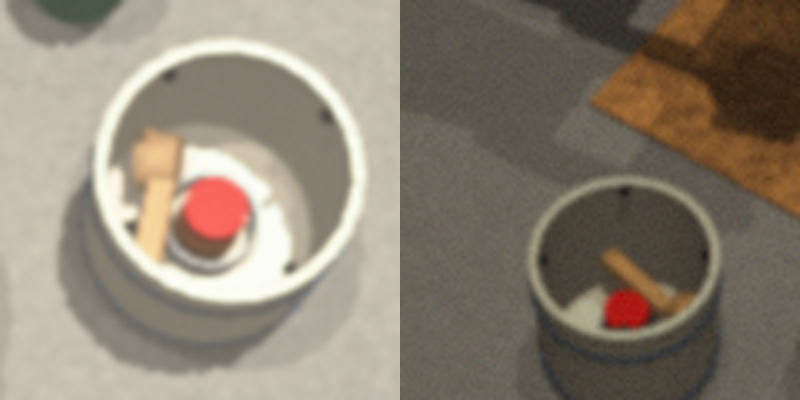

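Emit:
play_rows(
  moves=[
    [[0, 0, 0, -0.46, 2, 0, -0.8], [0, 0, 0, -0.8, 3.4, 0, -0.8], [0, 0, 0, -0.8, 3.4, 0, -0.8], [0, 0, 0, -0.8, 3.4, 0, -0.8], [0, 0, 0, -0.8, 3.4, 0, -0.8], [0, 0, 0, -0.8, 3.4, 0, -0.8], [0, 0, 0, -0.8, 3.4, 0, -0.8], [0, 0, 0, -0.7, 2.9, 0, -0.8], [0, 0, 0, -0.5, 1.8, 0, -0.8], [0, 0.003, 0, 0, 0, 0, -0.8]],
  ],
)

```text
time: 28.6
position: [0.6344, -0.1714, 0.2141]
tcp_rot: [-0.0, 0.985, 0.172, -0.0]
wrist_force: [0.2, 0.4, -1.9]
opening: 0.0283
grip_force: 60.0
```

Emit:
play_rows(
  moves=[
    [[0, 0, 0, 0, 0, 0, -0.8], [0, 0, 0, 0, 0, 0.5, -0.8], [0, 0, 0, 0, 0, 1, -0.8], [0, 0, 0, 0, 0, 1, -0.8], [0, 0, 0, 0, 0, 1, -0.8], [0, 0, 0, 0, 0, 0.5, -0.8], [0, 0, 0, 0, 0, 0, -0.8]],
  ],
)

```text
time: 29.3
position: [0.6343, -0.1695, 0.174]
tcp_rot: [-0.0, 0.985, 0.173, -0.0]
wrist_force: [0.1, -1.2, -1.6]
opening: 0.0282
grip_force: 60.0
```

```bash
python3 - <<'E'
from lidgeo import *; from tilt import *
go([.6347,-.170,.15],20); lidplane([.6347,-.17],.15)
E
```

```text
t 29.3 pos [ 0.6343 -0.1695  0.174 ] axes x,z [ 0.94  0.34 -0.  ] [-0.001  0.001 -1.   ] j [-0.3   0.09  1.54  0.    1.51  0.92] F [ 0.1 -1.2 -1.6] op 0.0282 grip 59.99954503029585
shift cm [0.02 0.07 2.4 ]
turn [-0.001  0.    -0.002] shift in new axes [0.02 0.06 2.4 ]
top 518 379 slope deg [-0.3  -0.04] z@c 0.1665 cen ((0.6354988813400269, -0.1718973070383072), 0.06708076596260071)
scene 1498 1162 slope deg [ 0.43 -0.03] z@c 0.1673 cen ((0.6354256272315979, -0.1711941510438919), 0.07056496292352676)
```

Emit:
play_rows(
  moves=[
    [[0, 0, 0, 0, 0, 0.6, -0.8], [0, 0, 0, 0, 0, 0.6, -0.8], [0, 0, 0, 0, 0, 0.3, -0.8], [0, 0, 0, 0, 0, 0, -0.8], [0, 0, 0, 0, 0, 0, -0.8]],
  ],
)

```text
time: 29.9
position: [0.6346, -0.1697, 0.1602]
tcp_rot: [-0.0, 0.985, 0.172, 0.0]
wrist_force: [-0.9, -0.1, -1.5]
opening: 0.0285
grip_force: 60.0
```

Emit:
play_rows(
  moves=[
    [[0, 0, 0, 0, 0, 0.25, -0.8], [0, 0, 0, 0, 0, 0, -0.8], [0, 0, 0, 0, 0, 0, -0.8]],
  ],
)

```text
time: 30.2
position: [0.6346, -0.1697, 0.1578]
tcp_rot: [-0.0, 0.985, 0.173, 0.001]
wrist_force: [-0.1, -0.0, -2.1]
opening: 0.0283
grip_force: 60.0
```

Emit:
play_rows(
  moves=[
    [[0, 0, 0, 0, 0, 0.25, -0.8], [0, 0, 0, 0, 0, 0, -0.8], [0, 0, 0, 0, 0, 0, -0.8]],
  ],
)

```text
time: 30.5
position: [0.6346, -0.1699, 0.1554]
tcp_rot: [0.0, 0.985, 0.172, 0.001]
wrist_force: [-1.1, -2.2, -0.1]
opening: 0.0285
grip_force: 60.0
```

Emit:
play_rows(
  moves=[
    [[0, 0, 0, 0, 0, 0.2, -0.8], [0, 0, 0, 0, 0, 0, -0.8], [0, 0, 0, 0, 0, 0, -0.8]],
  ],
)

```text
time: 30.8
position: [0.6348, -0.1698, 0.1535]
tcp_rot: [0.0, 0.985, 0.173, 0.001]
wrist_force: [0.1, -2.0, 3.9]
opening: 0.0281
grip_force: 60.0
```

Emit:
play_rows(
  moves=[
    [[0, 0, 0, 0, 0, 0.2, -0.8], [0, 0, 0, 0, 0, 0, -0.8], [0, 0, 0, 0, 0, 0, -0.8]],
  ],
)

```text
time: 31.1
position: [0.6349, -0.1696, 0.1514]
tcp_rot: [0.0, 0.985, 0.173, 0.001]
wrist_force: [4.6, -1.6, 2.3]
opening: 0.0283
grip_force: 60.0
```

Emit:
play_rows(
  moves=[
    [[0, 0, 0, 0, 0, 0.15, -0.8], [0, 0, 0, 0, 0, 0, -0.8], [0, 0, 0, 0, 0, 0, -0.8]],
  ],
)

```text
time: 31.4
position: [0.635, -0.1696, 0.1501]
tcp_rot: [0.0, 0.985, 0.173, 0.001]
wrist_force: [3.1, -0.4, 4.3]
opening: 0.0283
grip_force: 60.0
```

```bash
python3 - <<'E'
from lidgeo import *; from tilt import *
go([.6347,-.170,.15],20); lidplane([.6347,-.17],.128)
E
```

```text
t 31.4 pos [ 0.635  -0.1696  0.1501] axes x,z [0.94  0.34  0.002] [ 0.002  0.    -1.   ] j [-0.3   0.1   1.57  0.    1.47  0.92] F [ 3.1 -0.4  4.3] op 0.0283 grip 60.00211473321542
shift cm [-0.04  0.03  0.01]
turn [ 0.    -0.002 -0.002] shift in new axes [-0.04  0.03  0.01]
top 459 336 slope deg [ 0.18 -0.55] z@c 0.1423 cen ((0.6384934186935425, -0.1738303005695343), 0.06623861193656921)
scene 1424 1084 slope deg [-0.44 -0.05] z@c 0.1429 cen ((0.6359192728996277, -0.17083455622196198), 0.07103279232978821)
```

Emit:
play_rows(
  moves=[
    [[0, 0, 0, 0, 0, 0.15, -0.8], [0, 0, 0, 0, 0, 0, -0.8], [0, 0, 0, 0, 0, 0, -0.8]],
  ],
)

```text
time: 31.8
position: [0.635, -0.1696, 0.15]
tcp_rot: [0.0, 0.985, 0.173, 0.001]
wrist_force: [-1.9, 0.6, 16.1]
opening: 0.0282
grip_force: 60.0
```

Emit:
play_rows(
  moves=[
    [[0, 0, 0, 0, 0, 0.1, -0.8], [0, 0, 0, 0, 0, 0, -0.8], [0, 0, 0, 0, 0, 0, -0.8]],
  ],
)

```text
time: 32.1
position: [0.6351, -0.1696, 0.15]
tcp_rot: [0.0, 0.985, 0.173, 0.002]
wrist_force: [-4.6, 2.6, 23.4]
opening: 0.0282
grip_force: 60.0
```

Emit:
play_rows(
  moves=[
    [[0, 0, 0, 0, 0, -0.25, -0.8], [0, 0, 0, 0, 0, 0, -0.8], [0, 0, 0, 0, 0, 0, -0.2], [0, 0, 0, 0, 0, 0, 0.2], [0, 0, 0, 0, 0, 0, 0.5], [0, 0, 0, 0, 0, 0, 0.5], [0, 0, 0, 0, 0, -2, 0.5], [0, 0, 0, 0, 0, -4, 0.5], [0, 0, 0, 0, 0, -4, 0.5], [0, 0, 0, 0, 0, -4, 0.5]],
  ],
)

```text
time: 33.1
position: [0.6342, -0.1696, 0.2911]
tcp_rot: [-0.0, 0.985, 0.173, 0.0]
wrist_force: [0.4, -0.1, 0.5]
opening: 0.0697
grip_force: 0.0
```

Emit:
play_rows(
  moves=[
    [[0, 0, 0, -3, 0, -2, 0.5], [0, 0, 0, -4, 0, 0, 0.5], [0, 0, 0, -4, 0, 0, 0.5], [0, 0, 0, -4, 0, 0, 0.5], [0, 0, 0, -4, 0, 0, 0.5], [0, 0, 0, 0, 0, 0, 0.5]],
  ],
)

```text
time: 33.7
position: [0.4529, -0.2353, 0.3104]
tcp_rot: [0.001, 0.985, 0.171, 0.001]
wrist_force: [-0.1, 0.2, -0.2]
opening: 0.0698
grip_force: 0.0
```

```bash
python3 - <<'E'
from lidgeo import *; from tilt import *
lidplane([.6347,-.17],.13)
im,d,P=snap('top','j1');im2,d,P=snap('scene','j2')
cv2.imwrite('pics/j.png',np.hstack([cv2.resize(im[...,::-1],(400,300)),cv2.resize(np.ascontiguousarray(im2[200:320,230:390,::-1]),(400,300),interpolation=cv2.INTER_CUBIC)]))
go([.6,0,.2])
E
```

```text
top 3981 2754 slope deg [ 0. -0.] z@c 0.1425 cen ((0.6337972283363342, -0.16896836459636688), 0.06997888535261154)
scene 2571 1869 slope deg [-0.04 -0.05] z@c 0.1427 cen ((0.6346082091331482, -0.17135940492153168), 0.07072307169437408)
t 33.9 pos [ 0.4564 -0.2341  0.3094] axes x,z [0.94  0.34  0.001] [ 0.001  0.001 -1.   ] j [-0.52 -0.25  1.64  0.    1.75  0.7 ] F [-0.4  0.4 -0.3] op 0.0696 grip 0.0
shift cm [ 21.46 -17.12  10.96]
```

View pics/j.png

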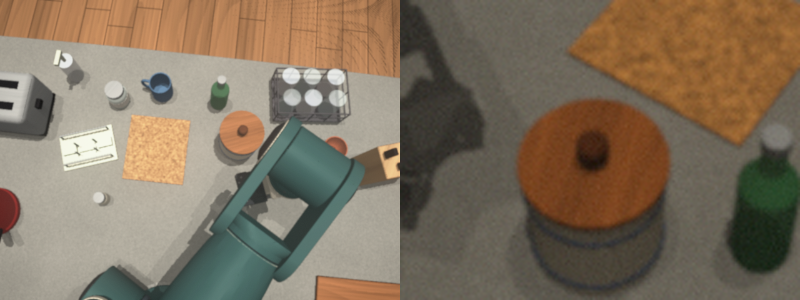

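The lid is seated level: its slope is 0.0° and the flange top is at 0.1426 m, against 0.143 m expected. The arm is clear of everything.

```bash
python3 -c "
from h import *
print(manip.finish_job())"
```

```text
the job is handed in; nothing more can be done
None
```

The job is done and handed in at about 34 s: the jar, cutter and scoop are in the canister, and the lid was laid flat on the mat, let go, retaken by its knob and pressed on until seated level.

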